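# Ready the clip tweezers at the brake piston's pin

## Robot

A 6-joint arm with a two-finger parallel gripper is mounted at the origin on the work surface. World frame = base frame: x ahead of the robot, y to its left, z up, the work surface at z = 0. Lengths are in m, angles in degrees, forces in N, time in s.
With the tool pointing down it reaches from about 0.35 to 0.875 m from the base axis. Payload 4.2 kg.
Tool frame: the origin (TCP) lies midway between the tips of the shut fingers; the grasp point (between the pads) lies 19 mm behind it; z points along the fingers, y is the line along which they close (so a half turn about z gives the same grasp; the last joint's range is limited). The gripper opens to 87 mm and grips with 3 to 60 N. Pads are 19 mm wide; open, the fingers measure 117 mm over their backs; the gripper's body (75 mm by 190 mm) begins 51 mm behind the grasp point.
Start: joints at [-53.709, 22.042, 0.453, 0, -68.411, -14.817], TCP at [0.229, -0.582, 0.223] pointing down, gripper open.
Joint ranges: [-179.83, 179.83], [-69.29, 118.12], [-61.27, 80.66], [-181.25, 117.63], [-171.15, -9.14], [-177.46, 177.46]. Speed limits (degrees/s): [159.86, 159.86, 180, 180, 180, 180].

## Interface

Orientations are given as a 3x3 rotation matrix whose columns are the frame's x, y, z axes.
In Python, from station import r gives the robot as it stands.
- The arm moves only by the shell command python3 steer.py 'ROWS'. ROWS is a JSON list of rows, 1 to 8 of them, each an object with the fields jaw (the opening from 0.0 (shut) to 1.0 (fully open)), x, y, z (the shift in m), drx, dry, drz (a rotation vector in degrees); a field left out counts as zero (the opening has to be given); each row is the pose to reach, as a shift and turn from the pose commanded when the command began, along the tool's axes at that moment; what a row does not reach only later rows make up. A row lasts 1/10 s, in which the tool goes at most 0.05 m and 8.59 degrees, less where a joint would pass 70% of its speed; a pose out of reach is approached as far as the arm can. The fingers move at their own pace and stop on an object; the grip force is fixed at half the most. Time passes only in rows, so rows that do not move let the fingers close. It prints the time, the measured TCP pose, the force, the opening and the grip force at its end. Input that does not fit is refused with a message, and nothing moves.
- r.sense(): the state, without advancing time (a new reading comes with each control period).
- r.capture(name): name is "scene" or "top"; returns a dict with "pixels" (400x640x3 uint8, red, green, blue), "z_map" (400x640 float32, m along the optical axis (not along the pixel's ray), 0 where there is no reading), "K" (3x3 intrinsics, pixels), "world_from_camera" (4x4, takes a point from camera to world coordinates). Camera axes: x right, y up, looking along -z (the intrinsics and any distortion apply to the point x, -y, -z); pixel columns grow to the right and rows downward; lengths in m; the calibration is good to about 2 mm. A picture is of the moment at which its call begins.
- r.finish_job(): hands the job in; it is judged then, once.
The state is a dict: "time_s": time; "joints": joint angles; "joint_velocities": joint speeds; "effort": joint torques, N m; "tcp_pos": TCP position; "ee_rot": TCP orientation; "wrist_force": force on the tool from outside, world axes, zero at the start; "moment": the same for the moment, N m; "gripper_width": opening from 0.0 (shut) to 1.0 (fully open); "gripper_force": force on a finger pad.
Only numpy, scipy, OpenCV 4.12 (cv2) and the standard library are available. Lean on these libraries where they do the work, as an engineer would, in place of code of your own. Each camera call takes 0.05 s, during which the arm holds its last target. There are 200 camera calls.

## Task

On the tool rack, turn the clamp knob anticlockwise to its stop so that the sprung keeper slides back off the tweezers, then lift the tweezers out and bring them level to the brake caliper with their two tips either side of the upright pin, below its top and touching nothing. Squeeze the tweezers to the gap marked on their gauge strip, 20 mm between the tips, never pinching them nearly shut, and hold that gap steady around the pin for at least two seconds; the program finishes while still holding them there. Leave the other things on the bench where they are.

Things in the scene. Friction and masses are not known exactly. Their poses are not given: they have to be found in the camera images.
- rack: Fixed tool rack, wooden plate 210 x 180 x 12 mm (x -125 to 85, y -52 to 128 mm). Origin on the bench straight below the tweezers' grip point; x along the lying tweezers to their tips, y towards the knob. Black rests carry the tweezers level: front rest x 30 to 40, y within 36, top 40 mm (end lugs 50 mm); heel rest x -107 to -87 mm. Keeper and knob stand at x = -97 mm. On either side.
- clamp_knob (a joint): Clamp knob angle, rad, growing anticlockwise seen from above, 0 to 1.5 (stop). Starts at 0 to 0.25, its lug (10 mm rod reaching 60 mm from the axis, 29 to 39 mm above the bench) blocking the keeper. Past about 0.35 the keeper begins to slide, by about 0.7 it is fully back; at the stop the lug is clear. Friction torque about 0.06 N m; it stays where left.
- knob_grip (a point): Grip point on the clamp knob's upright axis, 80 mm above the bench, at rack x -97, y 105 mm. Its black bar handle is 42 mm long, 12 mm thick, 66 to 92 mm above the bench. The point turns with the knob: the bar lies along the point's x and is gripped across y. At joint value 0 the bar is parallel to the rack's x.
- keeper (a joint): Slide of the steel keeper along the rack's +y, m; 0 = its tongue lies over the tweezers' heel with 3 mm of air, 0.034 = fully back, heel free. A spring (about 1.5 N) pushes it back by itself as soon as the knob's lug lets it go.
- keeper_tongue (a point): Point on the keeper's tongue (14 mm wide, 6 mm thick, top 59 mm above the bench), 56 mm above the bench; it lies over the tweezers' heel until the keeper slides back. The keeper block behind the tongue is 30 x 25 mm, top 59 mm above the bench.
- tweezers: Loose steel sprung tweezers, 176 mm long, about 0.09 kg; x from the heel end (-106 mm) to the tip ends (+70 mm), legs 10 mm tall (z -5 to 5), lying with mid-height 45 mm above the bench. Origin midway between the finger pads at mid-height; y is the squeezing direction, z up. The legs hinge at x = -90 mm and move alike; squeezing the pads 1 mm closes the tip gap 1.78 mm.
- tip_l (a point): Inner face of the left (+y) leg at its tip end, mid-height. The distance from tip_l to tip_r is the tip gap: 42 mm free, 20 mm at the mark. The tip ends are 6 mm tall and 3 mm thick (outward of this point).
- tip_r (a point): Inner face of the right (-y) leg at its tip end, mid-height.
- caliper: Dark blue brake caliper fixed to the bench. Origin on the bench below the upright pin. Three round lobes 78 mm across in a row along y: the middle one at the origin, open, rim 45 mm high; the others at x 14, y -74 and 74 mm, with flat covers, 48 mm at the nuts. Flange with bolts, 41 mm high, at x 25 to 75 mm. Only the pin is higher than 48 mm. On either side.
- pin_top (a point): Top centre of the upright steel pin, 8 mm in diameter, 85 mm above the bench, standing 40 mm above the rim of the middle bore. The tweezers may come from any heading.
- spare_piston: loose steel piston, a plain disc 52 mm across and 32 mm tall, bystander
- seal_ring: loose black rubber ring, 48 mm across, 10 mm tall, bystander
- grease_jar: closed jar, 64 mm across, 85 mm tall, bystander
- screwdriver: screwdriver lying on the bench, bystander
- wrench: spanner lying on the bench, bystander
- parts_bowl: white plastic bowl, 110 mm across, 45 mm tall, bystander
- spacer: small brass spacer, 18 mm across, 12 mm tall, standing on the rack's plate below the tweezers' tips, bystander
- pad_l (a point): Centre of the outer face of the left (+y) leg's finger pad, at tweezers x = 0; the right leg has its twin. Pads are 26 mm long in x, 10 mm tall, 43 mm apart over their outsides when free and 31 mm at the marked gap. Squeezing takes 3.5 N at first movement, 9 N at the marked gap, 14 N shut.
- gauge_mark (a point): Marked place on the flat gauge strip (9 mm wide, top 7 mm above mid-height) that is fixed on the left leg and crosses over the right leg at tweezers x = 32 mm. Two raised black lines stand either side of this point; at the marked gap (20 mm between the tips) the right leg lies under the space between them.

How it is judged (in metres and radians):
On the way, in this order (a step that is already met when the one before it is completed fails the run):
1. the clamp knob is turned open (beyond 1.2 rad) and the keeper has slid back at least 28 mm (value of joint clamp_knob above 1.2 rad and value of joint keeper above 0.028 m), for 0.1 s.
2. the tweezers are in the fingers, lifted clear of the rack (distance of tweezers from where it was at the start of the episode above 0.02 m and contact force between tweezers and rack below 0.1 N and contact force between the fingers and tweezers above 1 N), for 0.2 s.
3. the tweezers stand level around the pin at the marked gap, in the fingers alone and still, for 1 s (distance between tip_l and tip_r between 0.017 and 0.023 m and y of pin_top in the frame of tweezers between -0.007 and 0.007 m and x of pin_top in the frame of tweezers between 0.042 and 0.073 m and z of pin_top in the frame of tweezers between 0.002 and 0.035 m and angle between tweezers's own z axis and vertical below 0.3 rad and contact force between the fingers and tweezers above 2 N and contact force between tweezers and caliper below 0.5 N and contact force between tweezers and rack below 0.1 N and linear speed of tweezers below 0.02 m/s and angular speed of tweezers below 0.2 rad/s), for 1 s.
At the end, for the whole second after the job is handed in: Ends holding: tweezers in the fingers alone, touching nothing else, still, level within 0.3 rad, tip gap 17 to 23 mm, the pin between the tips (within 7 mm of the middle line, x 42 to 73 mm), its top 2 to 35 mm above their mid-height, for 1 s before and through the last second (all of step 3); the arm keeps its last pose, push and grip.
It fails at once if the tweezers are pinched nearly shut (tip gap under 8 mm) (distance between tip_l and tip_r below 0.008 m).
It fails at once if the tweezers are pressed hard on the caliper (over 15 N) (contact force between tweezers and caliper above 15 N).
It fails at once if a bystander is moved more than 30 mm (distance of any of spare_piston, seal_ring, grease_jar, screwdriver, wrench, parts_bowl, spacer from where it was at the start of the episode above 0.03 m).
It also fails if it takes over 48 s, if anything falls off the work surface, if the arm or the gripper's body presses on something with over 40 N, if the wrist force passes 120 N, or if a joint passes its speed limit or range.

## Working session

There is one attempt and no reset: what is moved stays moved. The work goes in short steps, Python scripts to look and compute and a shell command to move; the robot and the scene stay as the last step left them, time stands still between calls to the robot, and variables do not carry over. Pictures are saved under pics/ and viewed, at most 10 in all, crops included, and the job is handed in when it is done.

```bash
ls; mkdir -p pics
python3 - <<'E'
from station import r
import cv2,numpy as np
s=r.sense();print(s)
for n in("scene","top"):
    c=r.capture(n);np.savez(f"pics/{n}0.npz",**c);cv2.imwrite(f"pics/{n}0.png",c["pixels"][:,:,::-1]);print(c["K"],c["world_from_camera"])
E
```

```text
pics
station.py
steer.py
{'time_s': 0.0, 'joints': array([-5.37082852e+01,  2.20913793e+01,  3.79265996e-01, -2.84020925e-02,
       -6.84133152e+01, -1.48165346e+01]), 'joint_velocities': array([-0.00424095,  0.02294146,  0.01487513, -0.04639551,  0.05660124,
       -0.02557285]), 'effort': array([ 9.91083980e-04, -3.90667641e+01,  1.87409449e+01,  4.22007591e+00,
        1.09987945e-02, -2.14187612e-04]), 'tcp_pos': array([ 0.22859663, -0.58103182,  0.22145113]), 'ee_rot': array([[-9.30643128e-01, -3.65926925e-01, -9.24192579e-04],
       [-3.65928074e-01,  9.30640905e-01,  2.03727119e-03],
       [ 1.14599038e-04,  2.23416044e-03, -9.99997498e-01]]), 'wrist_force': array([ 0.18472218, -0.54668105,  0.06814507]), 'moment': array([ 0.05065647, -0.00334047,  0.01724059]), 'gripper_force': 0.0, 'gripper_width': 0.9990238668335734}
[[376.19236685   0.         320.86008071]
 [  0.         376.19236685 201.9834729 ]
 [  0.           0.           1.        ]] [[-0.82508342 -0.31446464  0.46941383  1.21364218]
 [ 0.56467072 -0.48776151  0.66575948  0.91548241]
 [ 0.01960418  0.81437135  0.58001291  0.87790967]
 [ 0.          0.          0.          1.        ]]
[[501.72615687   0.         323.24229845]
 [  0.         501.72615687 199.54300957]
 [  0.           0.           1.        ]] [[ 1.51007022e-02  9.96069769e-01 -8.72753329e-02  4.50788693e-01]
 [-9.99883458e-01  1.52390092e-02  9.18632537e-04 -1.07815961e-02]
 [ 2.24501170e-03  8.72512896e-02  9.96183805e-01  1.55980075e+00]
 [ 0.00000000e+00  0.00000000e+00  0.00000000e+00  1.00000000e+00]]
```

View pics/top0.png

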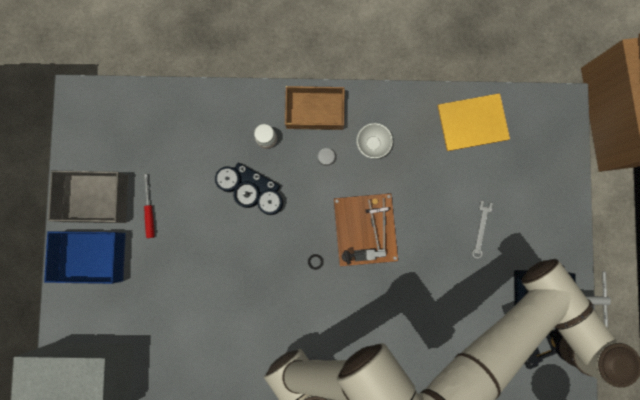

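View pics/scene0.png

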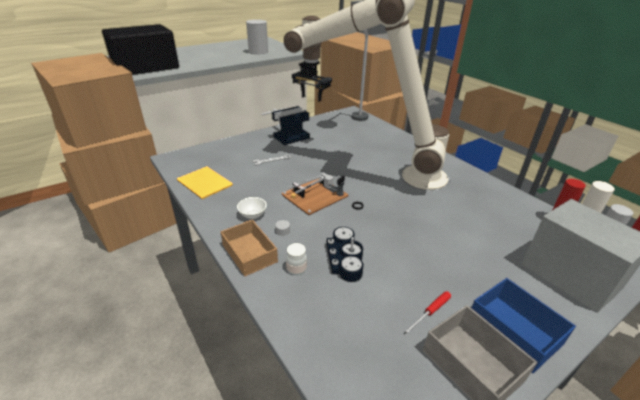

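The top view shows the rack around (365,230): knob at about (350,256), tweezers between x 370 and 385, tips up. The caliper's middle bore is near (247,195), with its flange to the upper right. I'll enlarge both.

Run:
```python
import cv2,numpy as np
a=cv2.imread("pics/top0.png")
A=cv2.resize(a[185:275,325:405],None,fx=6.5,fy=6.5,interpolation=cv2.INTER_CUBIC)
B=cv2.resize(a[155:225,205:295],None,fx=3,fy=3,interpolation=cv2.INTER_CUBIC)
o=np.zeros((600,800,3),np.uint8);o[:585,:520]=A;o[:210,525:795]=B
s=cv2.imread("pics/scene0.png")
o[220:220+360,525:525+270]=cv2.resize(s[215:305,315:383],(270,360),interpolation=cv2.INTER_CUBIC)
cv2.imwrite("pics/crop0.png",o)
```

```text
(no output)
```

View pics/crop0.png

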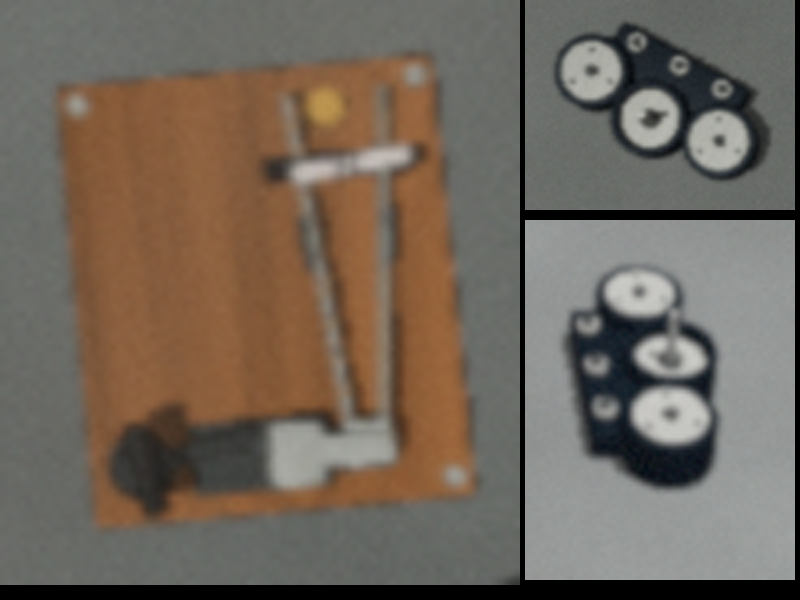

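The crop shows the rack with its knob at lower left (bar tilted slightly anticlockwise), the tongue over the heel, and the tips at the top beside the spacer. The caliper's three white lobes and the flange to the upper right are clear.

```bash
cat > h.py <<'E'
import numpy as np,cv2
def ray(c,uv,z):
    uv=np.atleast_2d(np.asarray(uv,float));K=c["K"];T=c["world_from_camera"]
    d=np.c_[(uv[:,0]-K[0,2])/K[0,0],-(uv[:,1]-K[1,2])/K[1,1],-np.ones(len(uv))]@T[:3,:3].T
    return T[:3,3]+d*((z-T[2,3])/d[:,2])[:,None]
def proj(c,p):
    T=c["world_from_camera"];q=(np.atleast_2d(p)-T[:3,3])@T[:3,:3];K=c["K"]
    return np.c_[K[0,2]-K[0,0]*q[:,0]/q[:,2],K[1,2]+K[1,1]*q[:,1]/q[:,2]]
def blobs(m,a=8):
    n,l,s,ce=cv2.connectedComponentsWithStats(m.astype(np.uint8))
    return [(s[i],ce[i],l==i) for i in range(1,n) if s[i,4]>=a]
E
python3 - <<'E'
from h import *
def load(n):
    return dict(np.load(f"pics/{n}0.npz"))
t=load("top");s=load("scene")
for n,c,(x0,x1,y0,y1) in(("top",t,(325,405,185,275)),("scene",s,(270,360,160,220))):
    hsv=cv2.cvtColor(c["pixels"],cv2.COLOR_RGB2HSV);m=np.zeros((400,640),bool)
    m[y0:y1,x0:x1]=((hsv[...,0]<18)&(hsv[...,1]>90)&(hsv[...,2]>60))[y0:y1,x0:x1]
    b=max(blobs(m),key=lambda b:b[0][4]);v,u=np.nonzero(b[2])
    w=ray(c,np.c_[u,v],.012)[:,:2]
    hull=cv2.convexHull(w.astype(np.float32)*1000);print(n,"rack rect mm",cv2.minAreaRect(hull),b[0])
# screws (grey) in top
g=t["pixels"].astype(int)
print("screw guesses z.012",ray(t,np.array([[77,105],[415,75],[455,475]])/6.5+[325-.5,185-.5],.013).round(4))
for n,c,(x0,x1,y0,y1) in(("top",t,(205,295,155,225)),("scene",s,(315,383,215,290))):
    p=c["pixels"].astype(int);m=np.zeros((400,640),bool);m[y0:y1,x0:x1]=(p.min(2)>145)[y0:y1,x0:x1]
    print(n,[(b[0].tolist(),b[1].round(1),ray(c,b[1],.046).round(4)) for b in blobs(m)])
# tips, tongue in top
for q,z in(((290,98),.048),((384,90),.048),((325,105),.024),((310,245),.045),((388,245),.045),((390,450),.059),((140,460),.092)):print(q,ray(t,np.array(q)/6.5+[324.5,184.5],z).round(4))
E
```

```text
top rack rect mm ((496.5503234863281, -143.11221313476562), (209.34835815429688, 179.79202270507812), 6.0267205238342285) [ 334  194   64   72 2916]
scene rack rect mm ((503.23699951171875, -138.53665161132812), (211.9387969970703, 183.7646026611328), 6.1221418380737305) [283 183  65  31 958]
screw guesses z.012 [[ 0.5835 -0.0528  0.013 ]
 [ 0.6003 -0.2137  0.013 ]
 [ 0.4111 -0.2333  0.013 ]]
top [([218, 170, 18, 18, 231], array([226.5, 178.2]), array([[0.6439, 0.2828, 0.046 ]])), ([238, 185, 18, 19, 212], array([245.9, 194.1]), array([[0.5965, 0.2223, 0.046 ]])), ([260, 193, 19, 18, 250], array([268.9, 201.4]), array([[0.5752, 0.1521, 0.046 ]]))]
scene [([315, 215, 68, 75, 2701], array([351.6, 253. ]), array([[0.6166, 0.2471, 0.046 ]])), ([335, 228, 17, 11, 143], array([343.4, 232.8]), array([[0.578 , 0.1524, 0.046 ]])), ([343, 244, 9, 10, 43], array([346.7, 248.2]), array([[0.6162, 0.2205, 0.046 ]])), ([353, 245, 7, 9, 46], array([355.7, 249.1]), array([[0.5942, 0.2398, 0.046 ]])), ([342, 257, 19, 14, 193], array([351.2, 263.3]), array([[0.6467, 0.2832, 0.046 ]]))]
(290, 98) [[ 0.5853 -0.1509  0.048 ]]
(384, 90) [[ 0.5897 -0.1947  0.048 ]]
(325, 105) [[ 0.5843 -0.1697  0.024 ]]
(310, 245) [[ 0.5171 -0.161   0.045 ]]
(388, 245) [[ 0.5177 -0.1972  0.045 ]]
(390, 450) [[ 0.4232 -0.1969  0.059 ]]
(140, 460) [[ 0.4177 -0.0809  0.092 ]]
```

```bash
python3 steer.py '[{"jaw":1,"x":-0.05,"y":0.05},{"jaw":1,"x":-0.1,"y":0.1},{"jaw":1,"x":-0.14,"y":0.15},{"jaw":1,"x":-0.18,"y":0.2},{"jaw":1,"x":-0.22,"y":0.24},{"jaw":1,"x":-0.26,"y":0.28},{"jaw":1,"x":-0.29,"y":0.32},{"jaw":1,"x":-0.32,"y":0.355,"z":0.03}]'
python3 - <<'E'
from station import r
from h import *
t=dict(np.load("pics/top0.npz"))
g=cv2.cvtColor(t["pixels"],cv2.COLOR_RGB2HSV)
x0,y0=338,244
print(g[y0:y0+24,x0:x0+30,2])
s=r.sense();print((s["ee_rot"].T@(np.array([.4145,-.083,.100])-s["tcp_pos"])).round(4),s["ee_rot"].round(3))
E
```

```text
time_s: 0.9
tcp_pos: [0.3714, -0.2074, 0.2122]
ee_rot: [[-0.931, -0.366, 0.003], [-0.366, 0.931, -0.001], [-0.003, -0.002, -1.0]]
wrist_force: [0.9, 0.0, 0.2]
gripper_width: 1.002
gripper_force: 0.0
[[127 129 125 132 137 139 141 141 142 144 142 140 136 135 135 134 136 140
  140 141 142 142 144 143 135 131 131 131 129 133]
 [126 130 125 130 137 137 142 143 140 142 142 141 139 137 133 134 137 141
  140 143 142 143 144 144 137 130 133 136 131 130]
 [121 128 128 128 136 137 141 141 141 144 143 138 131 125 124 128 137 140
  141 139 140 141 145 145 139 127 132 135 132 131]
 [120 126 127 128 133 138 143 142 142 139 134 119 102  94  92 111 131 140
  139 139 141 144 143 143 138 128 130 132 135 132]
 [117 126 127 128 133 138 142 144 140 128 104  91  79  74  76 102 130 139
  141 141 139 139 138 132 127 121 120 120 120 116]
 [113 129 126 129 133 132 134 131 126 109  87  77  72  73  74  93 120 129
  130 127 124 118 110  94  88  81  81  86  86  96]
 [112 127 124 127 131 122  98  82  79  77  75  77  73  74  70  77  88  90
   93  86  85  81  75  61  57  53  59  72 101 128]
 [109 128 129 123 122 110 
[... 1498 characters left out ...]
9 137 135 113  73  57  65  89 120 142 145 138 140
  141 139 136 133 137 142 141 137 132 131 136 128]
 [103 116 133 138 136 137 138 135 126  98  85  96 119 131 139 137 135 136
  133 127 122 113 112 111 109 109 109 110 113 110]
 [105 118 132 134 132 130 137 129 120 110 102 104 106 108 111 110 111 112
  111 108 105 102 101 102 102 100 103 103 106 105]
 [105 109 111 108 109 112 111 112 109 107 107 100 102 101 101 103 105 106
  102 101 103 104 105 106 106 108 106 102 103 106]
 [105 106 103 105 104 105 105 107 104 104 106 106 107 106 107 105 106 107
  105 105 106 103 107 103 107 104 105 104 102 104]]
[-0.0853  0.1002  0.1122] [[-0.931 -0.366  0.003]
 [-0.366  0.931 -0.001]
 [-0.003 -0.002 -1.   ]]
```

```bash
python3 steer.py '[{"jaw":1,"x":-0.03,"y":0.035,"z":0.03,"drz":2},{"jaw":1,"x":-0.055,"y":0.065,"z":0.06,"drz":4},{"jaw":1,"x":-0.085,"y":0.1,"z":0.08,"drz":4},{"jaw":1,"x":-0.085,"y":0.1,"z":0.09,"drz":4},{"jaw":1,"x":-0.085,"y":0.1,"z":0.09,"drz":4},{"jaw":1,"x":-0.085,"y":0.1,"z":0.09,"drz":4}]'
python3 - <<'E'
from station import r
from h import *
s=r.sense();print((s["ee_rot"].T@(np.array([.4135,-.0835,.066])-s["tcp_pos"])).round(4))
c=r.capture("scene");cv2.imwrite("pics/s1.png",cv2.resize(c["pixels"][150:225,265:375,::-1],None,fx=5,fy=5,interpolation=cv2.INTER_CUBIC))
E
```

```text
time_s: 1.5
tcp_pos: [0.4126, -0.0851, 0.1212]
ee_rot: [[-0.954, -0.301, -0.001], [-0.301, 0.954, -0.0], [0.001, -0.0, -1.0]]
wrist_force: [-0.1, -0.5, -0.7]
gripper_width: 1.001
gripper_force: 0.0
[-0.0013  0.0013  0.0552]
```

View pics/s1.png

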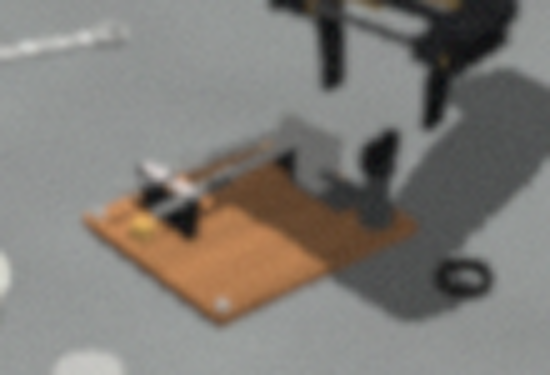

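The scene crop shows both fingertips straddling the knob handle, which is at (380,150), midway between them. I'll descend and close.

```bash
python3 steer.py '[{"jaw":1,"x":-0.001,"y":0.001,"z":0.03},{"jaw":1,"x":-0.001,"y":0.001,"z":0.054},{"jaw":0.5,"x":-0.001,"y":0.001,"z":0.054},{"jaw":0.2,"x":-0.001,"y":0.001,"z":0.054},{"jaw":0,"x":-0.001,"y":0.001,"z":0.054},{"jaw":0,"x":-0.001,"y":0.001,"z":0.054},{"jaw":0,"x":-0.001,"y":0.001,"z":0.054},{"jaw":0,"x":-0.001,"y":0.001,"z":0.054}]'; python3 -c "
from station import r;s=r.sense();print(s['moment'],s['gripper_width']*87,s['gripper_force'])"
```

```text
time_s: 2.35
tcp_pos: [0.4138, -0.0836, 0.0677]
ee_rot: [[-0.954, -0.3, 0.001], [-0.3, 0.954, 0.0], [-0.001, -0.0, -1.0]]
wrist_force: [-0.0, -0.1, 0.1]
gripper_width: 0.538
gripper_force: 0.0
[-0.04122451  0.00618454 -0.03374316] 46.82938805484107 0.0
```

```bash
python3 steer.py '[{"jaw":0},{"jaw":0},{"jaw":0},{"jaw":0},{"jaw":0},{"jaw":0},{"jaw":0}]'; python3 -c "
from station import r;s=r.sense();print(s['moment'],s['gripper_width']*87,s['gripper_force'])"
```

```text
time_s: 3.05
tcp_pos: [0.414, -0.0836, 0.0683]
ee_rot: [[-0.954, -0.301, 0.001], [-0.301, 0.954, -0.0], [-0.001, -0.001, -1.0]]
wrist_force: [-3.0, 0.7, 9.4]
gripper_width: 0.22
gripper_force: 31.4
[0.27638056 0.74073226 0.00653313] 19.17397487109018 31.377765387296677
```

Run:
```python
from station import r
from h import *
c=r.capture("scene");t=r.capture("top")
a=cv2.resize(c["pixels"][145:225,300:375,::-1],(394,420),interpolation=cv2.INTER_CUBIC)
b=cv2.resize(t["pixels"][190:270,325:400,::-1],(394,420),interpolation=cv2.INTER_CUBIC)
cv2.imwrite("pics/s2.png",np.hstack([a,b]))
s=r.sense();print(s["joints"].round(1),s["wrist_force"],s["moment"])
```

```text
[ 10.8  13.7 -38.8   0.1 -37.4 -83.3] [-2.7614038   1.485234   10.46464014] [ 0.34976935  0.71014543 -0.00652649]
```

View pics/s2.png

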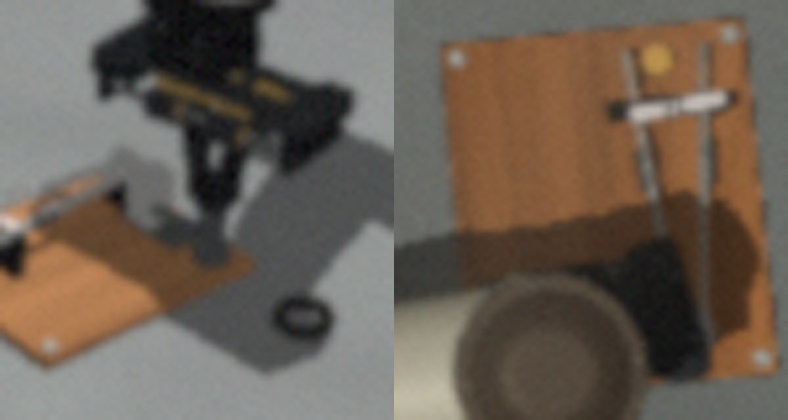

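The fingers are closed on the handle: in the left half they are at (215,190). Lateral forces are small, so I'll turn it anticlockwise.

```bash
python3 steer.py '[{"jaw":0,"drz":-8},{"jaw":0,"drz":-16},{"jaw":0,"drz":-24},{"jaw":0,"drz":-32},{"jaw":0,"drz":-40},{"jaw":0,"drz":-48},{"jaw":0,"drz":-56},{"jaw":0,"drz":-64}]';python3 steer.py '[{"jaw":0,"drz":-5},{"jaw":0,"drz":-9},{"jaw":0,"drz":-9},{"jaw":0,"drz":-9}]'; python3 -c "
from station import r;s=r.sense();print(s['moment'],s['joints'])"
```

```text
time_s: 3.95
tcp_pos: [0.4133, -0.0832, 0.0683]
ee_rot: [[-0.143, -0.99, -0.0], [-0.99, 0.143, 0.0], [-0.0, 0.0, -1.0]]
wrist_force: [-5.2, 5.3, 12.6]
gripper_width: 0.212
gripper_force: 34.5
time_s: 4.35
tcp_pos: [0.4132, -0.0832, 0.0683]
ee_rot: [[0.009, -1.0, -0.001], [-1.0, -0.009, 0.0], [-0.0, 0.001, -1.0]]
wrist_force: [-4.3, 5.2, 12.7]
gripper_width: 0.212
gripper_force: 34.5
[1.65089576 1.61681025 0.07041078] [ 10.880084    13.67577345 -38.82859406  -0.04220399 -37.52686069
 -10.33492283]
```

```bash
python3 steer.py '[{"jaw":1},{"jaw":1},{"jaw":1},{"jaw":1},{"jaw":1},{"jaw":1,"z":-0.04},{"jaw":1,"z":-0.08},{"jaw":1,"z":-0.12}]'
python3 - <<'E'
from station import r
from h import *
s=r.sense();p=np.array([.5205,-.1788,.10]);print((s["ee_rot"].T@(p-s["tcp_pos"])).round(4))
a=np.radians(6.03);R=np.c_[[-np.cos(a),-np.sin(a),0],[-np.sin(a),np.cos(a),0],[0,0,-1]]
from scipy.spatial.transform import Rotation as Q
print(np.degrees(Q.from_matrix(s["ee_rot"].T@R).as_rotvec()).round(2))
c=r.capture("scene")
cv2.imwrite("pics/s3.png",cv2.resize(c["pixels"][150:225,265:375,::-1],None,fx=5,fy=5,interpolation=cv2.INTER_CUBIC))
E
```

```text
time_s: 5.15
tcp_pos: [0.4122, -0.0839, 0.1878]
ee_rot: [[0.008, -1.0, -0.003], [-1.0, -0.008, -0.0], [0.0, 0.003, -1.0]]
wrist_force: [1.1, 0.4, 0.2]
gripper_width: 0.856
gripper_force: 0.0
[ 0.0958 -0.1078  0.0875]
[ 0.13 -0.15 84.43]
```

View pics/s3.png

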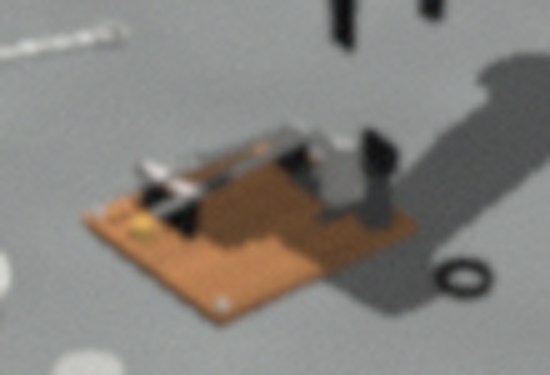

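The keeper has slid back to the knob: its block is now at (340,170), and the heel at (295,135) is free. Next I move over the tweezers.

```bash
python3 steer.py '[{"jaw":1,"x":0.015,"y":-0.015,"drz":8},{"jaw":1,"x":0.03,"y":-0.035,"drz":16},{"jaw":1,"x":0.045,"y":-0.05,"z":0.01,"drz":24},{"jaw":1,"x":0.06,"y":-0.07,"z":0.02,"drz":32},{"jaw":1,"x":0.075,"y":-0.085,"z":0.04,"drz":40},{"jaw":1,"x":0.09,"y":-0.1,"z":0.05,"drz":48},{"jaw":1,"x":0.096,"y":-0.108,"z":0.06,"drz":56},{"jaw":1,"x":0.096,"y":-0.108,"z":0.07,"drz":64}]'; python3 steer.py '[{"jaw":1,"drz":8},{"jaw":1,"drz":16},{"jaw":1,"drz":20.4},{"jaw":1,"drz":20.4},{"jaw":1,"drz":20.4}]'
python3 - <<'E'
from station import r
from h import *
s=r.sense();p=np.array([.5205,-.1788,.030]);print((s["ee_rot"].T@(p-s["tcp_pos"])).round(4))
c=r.capture("scene");t=r.capture("top")
np.savez("pics/s4.npz",**c)
a=cv2.resize(c["pixels"][145:225,275:350,::-1],(394,420),interpolation=cv2.INTER_CUBIC)
b=cv2.resize(t["pixels"][190:270,325:400,::-1],(394,420),interpolation=cv2.INTER_CUBIC)
cv2.imwrite("pics/s4.png",np.hstack([a,b]))
print("tcp px",proj(c,s["tcp_pos"]),"tweezer grip px",proj(c,[.5205,-.1788,.045]))
E
```

```text
time_s: 6.0
tcp_pos: [0.5223, -0.1796, 0.1151]
ee_rot: [[-0.898, -0.439, -0.003], [-0.439, 0.898, 0.0], [0.002, 0.001, -1.0]]
wrist_force: [-1.1, -0.2, -0.4]
gripper_width: 1.001
gripper_force: 0.0
time_s: 6.5
tcp_pos: [0.5217, -0.1787, 0.1165]
ee_rot: [[-0.994, -0.107, -0.002], [-0.107, 0.994, 0.0], [0.002, 0.0, -1.0]]
wrist_force: [-0.1, -0.1, -0.1]
gripper_width: 0.995
gripper_force: 0.0
[0.0011 0.     0.0865]
tcp px [[305.28903693 168.96326771]] tweezer grip px [[305.60245118 184.01340237]]
```

View pics/s4.png

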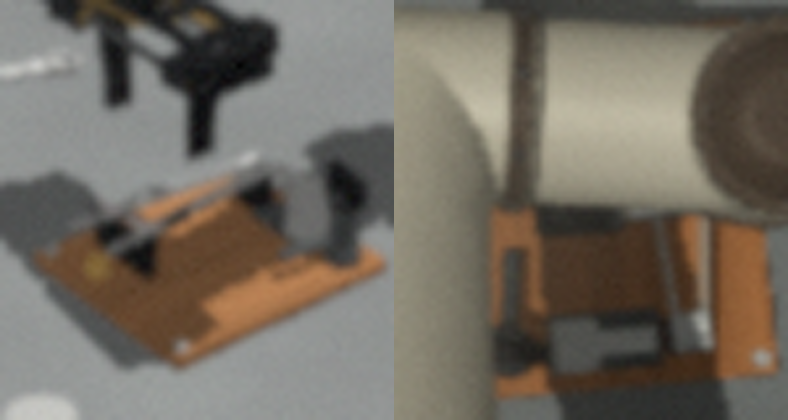

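Left half: the fingertips at (117,100) and (200,150) straddle both legs, with midpoint on the grip line. Right half: the heel at (690,330) is free of the tongue at (630,345). I'll descend.

```bash
python3 steer.py '[{"jaw":1,"x":0.001,"z":0.03},{"jaw":1,"x":0.001,"z":0.06},{"jaw":1,"x":0.001,"z":0.08},{"jaw":1,"x":0.001,"z":0.086},{"jaw":0.65,"x":0.001,"z":0.086},{"jaw":0.6,"x":0.001,"z":0.086},{"jaw":0.6,"x":0.001,"z":0.086},{"jaw":0.6,"x":0.001,"z":0.086}]';  python3 steer.py '[{"jaw":0.58},{"jaw":0.55},{"jaw":0.55},{"jaw":0.55}]'; python3 steer.py '[{"jaw":0.52},{"jaw":0.52},{"jaw":0.52}]'
```

```text
time_s: 7.4
tcp_pos: [0.522, -0.1789, 0.0323]
ee_rot: [[-0.994, -0.106, 0.002], [-0.106, 0.994, -0.0], [-0.002, -0.0, -1.0]]
wrist_force: [0.1, -0.0, -0.1]
gripper_width: 0.722
gripper_force: 0.0
time_s: 7.8
tcp_pos: [0.5213, -0.1789, 0.0312]
ee_rot: [[-0.994, -0.106, 0.0], [-0.106, 0.994, 0.0], [-0.0, 0.0, -1.0]]
wrist_force: [-0.6, -0.1, 0.6]
gripper_width: 0.553
gripper_force: 0.0
time_s: 8.1
tcp_pos: [0.5213, -0.1788, 0.0311]
ee_rot: [[-0.994, -0.106, -0.0], [-0.106, 0.994, 0.0], [0.0, 0.0, -1.0]]
wrist_force: [0.7, 0.7, 0.0]
gripper_width: 0.519
gripper_force: 0.2
```

```bash
for i in 1; do python3 steer.py '[{"jaw":0.5},{"jaw":0.49},{"jaw":0.49}]'; python3 steer.py '[{"jaw":0.46},{"jaw":0.46},{"jaw":0.46}]'; python3 steer.py '[{"jaw":0.43},{"jaw":0.43},{"jaw":0.43}]'; done | grep -v rot
```

```text
time_s: 8.4
tcp_pos: [0.5213, -0.1789, 0.0311]
wrist_force: [0.3, -0.1, -0.7]
gripper_width: 0.492
gripper_force: 3.5
time_s: 8.7
tcp_pos: [0.5212, -0.1789, 0.0311]
wrist_force: [0.7, -0.6, -0.2]
gripper_width: 0.459
gripper_force: 4.4
time_s: 9.0
tcp_pos: [0.5212, -0.1789, 0.0311]
wrist_force: [0.2, 0.3, -0.1]
gripper_width: 0.432
gripper_force: 5.3
```

```bash
(python3 steer.py '[{"jaw":0.41},{"jaw":0.39},{"jaw":0.39}]'; python3 steer.py '[{"jaw":0.375},{"jaw":0.36},{"jaw":0.36},{"jaw":0.36}]'; python3 steer.py '[{"jaw":0.36,"z":-0.01},{"jaw":0.36,"z":-0.02},{"jaw":0.36,"z":-0.04},{"jaw":0.36,"z":-0.06},{"jaw":0.36,"z":-0.08},{"jaw":0.36,"z":-0.08},{"jaw":0.36,"z":-0.08},{"jaw":0.36,"z":-0.08}]') | grep -v rot;  python3 - <<'E'
from station import r
from h import *
s=r.sense()
C,S=np.cos(np.radians(-27.7)),np.sin(np.radians(-27.7))
pin=np.array([.598,.224,0]);g=pin-.10*np.array([C,S,0]);g[2]=.13
print("to standoff100",(s["ee_rot"].T@(g-s["tcp_pos"])).round(4))
c=r.capture("scene");t=r.capture("top");np.savez("pics/s5.npz",**c);np.savez("pics/t5.npz",**t)
a=cv2.resize(c["pixels"][145:225,265:340,::-1],(394,420),interpolation=cv2.INTER_CUBIC)
b=cv2.resize(t["pixels"][180:260,325:400,::-1],(394,420),interpolation=cv2.INTER_CUBIC)
cv2.imwrite("pics/s5.png",np.hstack([a,b]))
E
```

```text
time_s: 9.3
tcp_pos: [0.5213, -0.1789, 0.0311]
wrist_force: [-0.0, -0.3, 0.3]
gripper_width: 0.397
gripper_force: 6.5
time_s: 9.7
tcp_pos: [0.5212, -0.1789, 0.0311]
wrist_force: [-0.3, 0.2, -0.2]
gripper_width: 0.361
gripper_force: 7.8
time_s: 10.5
tcp_pos: [0.5205, -0.1788, 0.1105]
wrist_force: [0.1, -0.3, -0.3]
gripper_width: 0.362
gripper_force: 7.9
to standoff100 [-0.0364  0.4479 -0.0193]
```

View pics/s5.png

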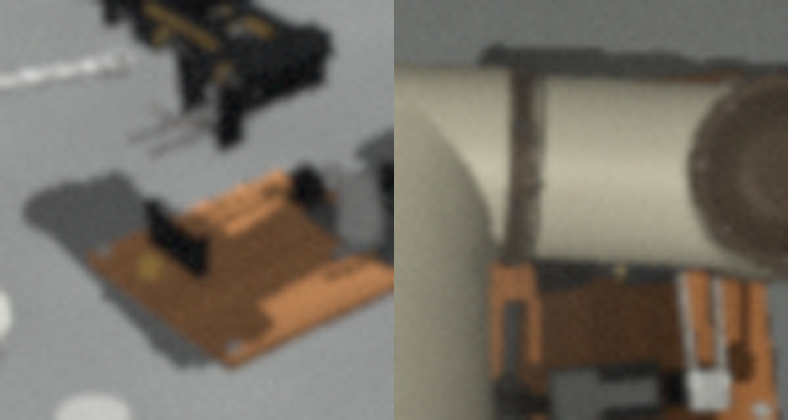

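The tweezers are lifted: in the left half both tips show at (130,138) and (152,155), level and clear of the rest. Next I work out the tip gap from those pixels.

Run:
```python
from h import *
c=dict(np.load("pics/s5.npz"));t=dict(np.load("pics/t5.npz"))
tip=ray(c,np.array([[128,138],[150,155]])/5.25+[264.5,144.5],.1244);print(tip.round(4),np.linalg.norm(tip[0]-tip[1]))
# sideways profile across legs at several rack x, brightness vs y (scene)
a=np.radians(6.03);X=np.array([np.cos(a),np.sin(a),0]);Y=np.array([-np.sin(a),np.cos(a),0])
o=np.array([.5205,-.1788,.1244+.003])
ys=np.arange(-.03,.031,.002);im=c["pixels"].astype(np.float32).mean(2)
print((ys*1000).astype(int).tolist())
for x in(.05,.055,.06,.065,.07,.075):
    uv=proj(c,o+x*X+ys[:,None]*Y).astype(np.float32)
    print(x,cv2.remap(im,uv[:,:1],uv[:,1:],cv2.INTER_LINEAR)[:,0].astype(int).tolist())
# top: legs near the heel
im=t["pixels"].astype(np.float32).mean(2)
for x in(-.06,-.05,-.04):
    uv=proj(t,o+x*X+ys[:,None]*Y).astype(np.float32)
    print(x,cv2.remap(im,uv[:,:1],uv[:,1:],cv2.INTER_LINEAR)[:,0].astype(int).tolist())
```

```text
[[ 0.5903 -0.1899  0.1244]
 [ 0.589  -0.1603  0.1244]] 0.02960774981425712
[-30, -27, -25, -23, -21, -19, -17, -15, -13, -11, -9, -7, -5, -3, -1, 0, 2, 4, 6, 8, 10, 12, 14, 16, 18, 20, 22, 24, 26, 28, 30]
0.05 [144, 144, 143, 142, 139, 137, 134, 132, 129, 126, 125, 123, 123, 124, 126, 128, 131, 133, 132, 130, 127, 125, 123, 124, 126, 129, 133, 136, 138, 140, 143]
0.055 [145, 145, 143, 141, 139, 137, 134, 130, 128, 127, 126, 126, 127, 129, 131, 133, 132, 130, 130, 128, 125, 124, 125, 126, 128, 130, 134, 137, 140, 142, 144]
0.06 [145, 144, 143, 141, 139, 137, 134, 131, 128, 126, 125, 126, 127, 130, 132, 134, 135, 135, 133, 130, 126, 124, 122, 121, 125, 130, 135, 139, 142, 143, 145]
0.065 [146, 146, 144, 142, 140, 137, 135, 133, 130, 128, 126, 125, 127, 130, 133, 136, 138, 138, 135, 132, 128, 124, 124, 123, 125, 129, 135, 139, 142, 145, 147]
0.07 [145, 146, 145, 144, 143, 141, 138, 135, 133, 129, 127, 128, 131, 134, 138, 139, 140, 140, 139, 136, 134, 131, 129, 127, 127, 129, 133, 138, 142, 144, 145]
0.075 [146, 146, 147, 147, 146, 145, 144, 143, 142, 140, 137, 136, 136, 137, 139, 142, 144, 146, 145, 144, 143, 141, 139, 137, 136, 136, 136, 136, 140, 143, 145]
-0.06 [100, 96, 84, 71, 63, 74, 86, 93, 99, 109, 117, 108, 93, 82, 87, 93, 99, 106, 114, 114, 104, 82, 63, 50, 48, 48, 47, 46, 45, 46, 47]
-0.05 [98, 91, 74, 66, 68, 83, 90, 96, 101, 109, 111, 107, 91, 87, 90, 99, 103, 109, 118, 124, 112, 91, 65, 53, 48, 47, 46, 46, 47, 47, 47]
-0.04 [79, 75, 69, 64, 68, 74, 80, 84, 92, 102, 110, 103, 94, 92, 96, 101, 104, 109, 116, 122, 107, 85, 64, 51, 47, 46, 45, 46, 46, 45, 47]
```

```bash
(python3 steer.py '[{"jaw":0.355,"y":0.02,"z":-0.01},{"jaw":0.35,"x":-0.005,"y":0.06,"z":-0.02,"drz":3},{"jaw":0.345,"x":-0.01,"y":0.1,"z":-0.02,"drz":7},{"jaw":0.345,"x":-0.015,"y":0.14,"z":-0.02,"drz":11},{"jaw":0.345,"x":-0.02,"y":0.18,"z":-0.02,"drz":15},{"jaw":0.345,"x":-0.025,"y":0.22,"z":-0.02,"drz":19},{"jaw":0.345,"x":-0.03,"y":0.26,"z":-0.02,"drz":23},{"jaw":0.345,"x":-0.035,"y":0.3,"z":-0.02,"drz":27}]'
python3 - <<'E'
from station import r
from h import *
s=r.sense()
c=dict(np.load("pics/scene0.npz"));print("pin top scene",ray(c,[351.8,237.5],.085),proj(c,[.598,.224,.085]))
E
) | grep -v rot
```

```text
time_s: 11.4
tcp_pos: [0.5238, 0.1246, 0.1304]
wrist_force: [0.8, -0.2, -1.3]
gripper_width: 0.346
gripper_force: 8.6
pin top scene [[0.59945484 0.22181562 0.085     ]] [[352.57688624 237.71178944]]
```

```bash
cat > go.py <<'E'
from station import r
from h import *
import sys
from scipy.spatial.transform import Rotation as Q
# args: standoff, tcp z
s=r.sense();a=np.radians(-27.7);d=np.array([np.cos(a),np.sin(a),0]);pin=np.array([.5985,.2235,0])
g=pin-float(sys.argv[1])*d;g[2]=float(sys.argv[2])
R=np.c_[-d,[-np.sin(a),np.cos(a),0],[0,0,-1]]
print("move",(s["ee_rot"].T@(g-s["tcp_pos"])).round(4),np.degrees(Q.from_matrix(s["ee_rot"].T@R).as_rotvec()).round(2),s["gripper_force"],s["gripper_width"])
E
python3 steer.py '[{"jaw":0.345},{"jaw":0.345},{"jaw":0.345}]';python3 go.py .105 .13
```

```text
time_s: 11.7
tcp_pos: [0.5238, 0.1224, 0.1305]
ee_rot: [[-0.934, 0.357, -0.002], [0.357, 0.934, -0.001], [0.001, -0.001, -1.0]]
wrist_force: [-0.3, 0.0, -1.3]
gripper_width: 0.347
gripper_force: 8.6
move [0.0707 0.1334 0.0004] [-0.08 -0.06  6.76] 8.637738972902298 0.3473243968856322
```

```bash
python3 steer.py '[{"jaw":0.345,"x":0.02,"y":0.035,"drz":1},{"jaw":0.345,"x":0.04,"y":0.07,"drz":3},{"jaw":0.345,"x":0.06,"y":0.105,"drz":5},{"jaw":0.345,"x":0.07,"y":0.133,"drz":6.8},{"jaw":0.345,"x":0.07,"y":0.133,"drz":6.8},{"jaw":0.345,"x":0.07,"y":0.133,"drz":6.8},{"jaw":0.345,"x":0.07,"y":0.133,"drz":6.8}]';python3 go.py .105 .056
python3 - <<'E'
from station import r
from h import *
c=r.capture("scene");t=r.capture("top");np.savez("pics/s6.npz",**c);np.savez("pics/t6.npz",**t)
a=cv2.resize(c["pixels"][205:285,320:395,::-1],(394,420),interpolation=cv2.INTER_CUBIC)
b=cv2.resize(t["pixels"][155:235,205:280,::-1],(394,420),interpolation=cv2.INTER_CUBIC)
cv2.imwrite("pics/s6.png",np.hstack([a,b]))
E
```

```text
time_s: 12.4
tcp_pos: [0.5064, 0.2707, 0.1309]
ee_rot: [[-0.884, 0.467, -0.001], [0.467, 0.884, -0.001], [0.0, -0.001, -1.0]]
wrist_force: [0.2, -0.6, -0.9]
gripper_width: 0.346
gripper_force: 8.6
move [0.0015 0.0011 0.0749] [-0.07 -0.03 -0.12] 8.637860119342804 0.3455312941009167
```

View pics/s6.png

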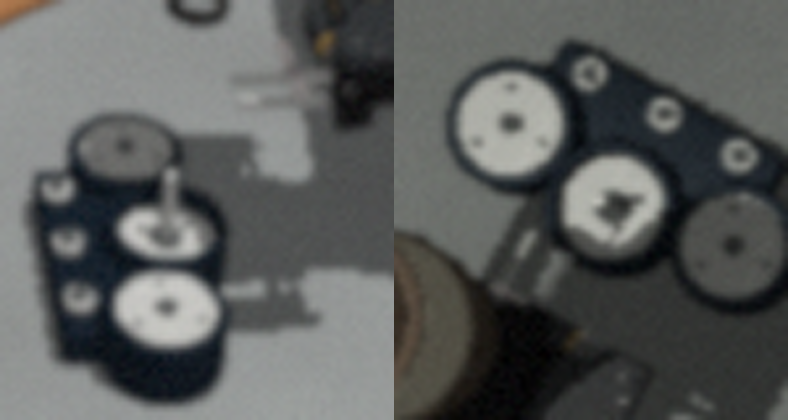

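Left half: the two tips are at about (237,83) and (242,100), pointing at the pin, whose top is at (172,172). Right half: middle bore at (612,205). I'll compare the tips with the pin in the same camera, before lowering.

Run:
```python
from h import *
c=dict(np.load("pics/s6.npz"));t=dict(np.load("pics/t6.npz"))
a=np.radians(-27.7);X=np.array([np.cos(a),np.sin(a),0]);Y=np.array([-np.sin(a),np.cos(a),0])
o=np.array([.5064,.2707,.1309+.0139+.003])
pin=ray(c,np.array([172,170])/5.25+[319.5,204.5],.085)[0]; print("pin scene in tw frame",((pin-o)@np.c_[X,Y]).round(4))
ys=np.arange(-.03,.031,.002);print((ys*1000).astype(int).tolist())
for n,c in(("s",c),("t",t)):
  im=c["pixels"].astype(np.float32).mean(2)
  for x in(.04,.05,.055,.06,.065,.07,.075):
    uv=proj(c,o+x*X+ys[:,None]*Y).astype(np.float32)
    print(n,x,cv2.remap(im,uv[:,:1],uv[:,1:],cv2.INTER_LINEAR)[:,0].astype(int).tolist())
```

```text
pin scene in tw frame [ 0.1031 -0.0029]
[-30, -27, -25, -23, -21, -19, -17, -15, -13, -11, -9, -7, -5, -3, -1, 0, 2, 4, 6, 8, 10, 12, 14, 16, 18, 20, 22, 24, 26, 28, 30]
s 0.04 [138, 138, 138, 138, 137, 135, 131, 127, 123, 119, 116, 116, 116, 120, 124, 128, 130, 132, 130, 125, 121, 118, 116, 117, 122, 126, 131, 136, 138, 139, 140]
s 0.05 [140, 140, 140, 139, 139, 137, 134, 132, 127, 123, 121, 121, 121, 125, 130, 133, 136, 139, 134, 130, 126, 122, 119, 123, 127, 132, 137, 143, 144, 145, 146]
s 0.055 [141, 142, 142, 141, 141, 138, 136, 133, 129, 125, 122, 121, 121, 126, 131, 134, 137, 140, 139, 137, 133, 128, 124, 125, 128, 133, 139, 143, 146, 148, 148]
s 0.06 [142, 141, 140, 140, 140, 138, 136, 132, 128, 124, 122, 121, 122, 126, 131, 136, 142, 146, 151, 155, 152, 148, 142, 138, 134, 137, 140, 143, 145, 147, 148]
s 0.065 [140, 140, 141, 142, 141, 139, 137, 133, 128, 124, 122, 120, 123, 127, 132, 137, 144, 149, 153, 157, 154, 151, 147, 141, 137, 139, 141, 143, 145, 146, 147]
s 0.07 [143, 142, 143, 143, 143, 142, 141, 138, 135, 132, 130, 128, 130, 132, 134, 137, 141, 144, 147, 149, 147, 
[... 458 characters left out ...]
, 60, 74, 90, 100, 104]
t 0.055 [50, 51, 51, 51, 51, 49, 50, 54, 64, 77, 90, 95, 92, 74, 61, 52, 52, 52, 57, 74, 93, 94, 79, 61, 54, 54, 64, 79, 94, 103, 106]
t 0.06 [48, 49, 49, 48, 48, 50, 52, 59, 68, 80, 93, 96, 91, 76, 64, 55, 52, 53, 59, 81, 102, 108, 93, 70, 56, 54, 61, 78, 93, 103, 105]
t 0.065 [35, 33, 32, 34, 31, 29, 31, 43, 57, 67, 75, 82, 83, 75, 62, 54, 48, 52, 62, 82, 103, 114, 92, 71, 56, 55, 61, 79, 93, 102, 105]
t 0.07 [16, 14, 18, 21, 23, 25, 25, 29, 33, 34, 29, 29, 28, 23, 27, 33, 40, 43, 50, 65, 76, 77, 64, 57, 51, 51, 58, 76, 91, 102, 107]
t 0.075 [42, 52, 60, 66, 66, 67, 69, 65, 62, 58, 51, 42, 35, 29, 23, 23, 26, 34, 40, 45, 48, 48, 51, 51, 51, 52, 58, 74, 91, 103, 105]
```

Run:
```python
from h import *
a=np.radians(-27.7);X=np.array([np.cos(a),np.sin(a),0]);Y=np.array([-np.sin(a),np.cos(a),0]);o=np.array([.5064,.2707,0])
for n in("t6","s6"):
    c=dict(np.load(f"pics/{n}.npz"));K=c["K"];z=c["z_map"];T=c["world_from_camera"]
    v,u=np.nonzero(z>0);d=z[v,u]
    P=np.c_[(u-K[0,2])/K[0,0]*d,-(v-K[1,2])/K[1,1]*d,-d]@T[:3,:3].T+T[:3,3]
    q=np.c_[(P-o)@X,(P-o)@Y,P[:,2]]
    m=(q[:,0]>.025)&(q[:,0]<.08)&(abs(q[:,1])<.04)&(q[:,2]>.10)
    print(n,m.sum());print((q[m][np.argsort(q[m][:,0])][:60]*1000).round(0).astype(int).tolist())
    m=(abs(q[:,0]-.105)<.02)&(abs(q[:,1])<.02)&(q[:,2]>.055);print("pin",(q[m]*1000).round(0).astype(int).tolist())
```

```text
t6 455
[[25, -35, 488], [25, -32, 345], [25, -31, 492], [25, -1, 498], [25, 3, 502], [25, -35, 446], [25, 17, 495], [25, -35, 402], [25, -34, 475], [25, 31, 489], [25, -33, 297], [25, -7, 501], [26, -11, 499], [26, -29, 305], [26, -16, 498], [26, -35, 435], [26, 11, 500], [26, -28, 489], [26, 25, 492], [26, -33, 334], [26, -20, 496], [26, -24, 493], [26, -33, 462], [26, 6, 499], [26, 2, 498], [26, -40, 304], [26, -3, 496], [26, -33, 492], [26, 19, 497], [26, -34, 424], [26, 15, 494], [26, -33, 376], [26, -33, 453], [26, -12, 496], [26, -37, 402], [26, -16, 493], [26, -8, 500], [26, -31, 355], [27, -30, 299], [27, 28, 492], [27, -33, 483], [27, 9, 499], [27, -34, 413], [27, -22, 496], [27, 24, 492], [27, 5, 498], [27, -30, 490], [27, -36, 301], [27, -26, 494], [27, 0, 497], [27, -30, 340], [27, -33, 444], [27, -4, 496], [27, 18, 495], [27, -28, 317], [27, -33, 397], [27, -33, 474], [27, -18, 491], [27, 13, 496], [27, -22, 488]]
pin [[103, 2, 86], [104, 0, 84], [106, -3, 85], [100, 1, 86], [102, -2, 89], [103, -5, 91], [105, -3, 66], [99, -2, 79], [101, -4, 75]]
s6 1058
[[25, 34, 491],
[... 445 characters left out ...]
5, 252], [25, 18, 317], [26, 29, 244], [26, 3, 500], [26, 35, 472], [26, 34, 474], [26, 21, 312], [26, 14, 498], [26, 37, 470], [26, -22, 253], [26, 35, 455], [26, 6, 271], [26, -7, 274], [26, 33, 420], [26, 32, 482], [26, -21, 224], [26, 30, 340], [26, 30, 427], [26, 3, 252], [26, 35, 435], [26, 28, 491], [26, 5, 498], [26, 31, 338], [26, 34, 333], [26, 33, 479], [26, 34, 377], [26, 3, 226], [26, 19, 294], [26, -35, 226], [26, -20, 251]]
pin [[107, -4, 83], [105, 0, 87], [108, 1, 84], [105, 3, 85], [108, 4, 82], [104, 1, 79], [108, 4, 78], [105, 4, 77], [107, 3, 73], [104, 1, 71], [107, 2, 68], [104, 2, 67], [107, 3, 64], [103, 2, 63], [106, 3, 59], [103, 4, 60], [106, 3, 55], [104, 7, 59]]
```

Depth is clean, so I'll use it restricted to z 0.135–0.155 for the legs, by side.

```bash
cat > tips.py <<'E'
from h import *
import sys
def cloud(c,o,ang=-27.7):
    a=np.radians(ang);X=np.array([np.cos(a),np.sin(a),0]);Y=np.array([-np.sin(a),np.cos(a),0])
    K=c["K"];z=c["z_map"];T=c["world_from_camera"];v,u=np.nonzero(z>0);d=z[v,u]
    P=np.c_[(u-K[0,2])/K[0,0]*d,-(v-K[1,2])/K[1,1]*d,-d]@T[:3,:3].T+T[:3,3]
    return np.c_[(P-o)@X,(P-o)@Y,P[:,2]]
def rep(n,c,o,zm,ang=-27.7):
    q=cloud(c,o,ang)
    for lo,hi in((.02,.045),(.045,.058),(.058,.076)):
        m=(q[:,0]>lo)&(q[:,0]<hi)&(abs(q[:,1])<.03)&(abs(q[:,2]-zm)<.014)
        print(n,lo,(q[m][np.argsort(q[m][:,1])]*1000).round(0).astype(int).tolist())
E
python3 - <<'E'
from tips import *
for n in("t6","s6"): rep(n,dict(np.load(f"pics/{n}.npz")),np.array([.5064,.2707,0]),.145)
print("lift .36")
rep("s5",dict(np.load("pics/s5.npz")),np.array([.5205,-.1788,0]),.1244,6.03)
E
```

```text
t6 0.02 [[43, -14, 151], [39, -12, 148], [42, -11, 150], [38, -10, 151], [34, -3, 153], [35, 0, 154], [34, 3, 153], [32, 6, 149], [35, 7, 152], [41, 8, 148], [37, 9, 151], [43, 9, 151], [33, 9, 152], [40, 10, 150], [32, 11, 157], [36, 11, 151], [42, 11, 152], [35, 13, 154]]
t6 0.045 [[49, -14, 155], [56, -13, 151], [53, -13, 140], [52, -13, 153], [45, -12, 146], [48, -11, 150], [54, 8, 150], [50, 8, 155], [47, 9, 144], [56, 10, 147], [52, 11, 151], [46, 11, 149]]
t6 0.058 [[59, -15, 154], [66, -14, 152], [62, -14, 157], [58, -12, 151], [68, -12, 147], [64, -11, 147], [66, 8, 152], [60, 9, 148], [69, 9, 154], [62, 10, 150], [65, 11, 151], [58, 11, 149]]
s6 0.02 [[35, -30, 153], [30, -26, 151], [33, -25, 152], [37, -24, 153], [31, -20, 152], [35, -18, 153], [38, -18, 154], [34, -14, 140], [33, -14, 152], [39, -14, 149], [29, -14, 153], [36, -12, 154], [23, -12, 149], [39, -12, 143], [26, -11, 146], [42, -11, 143], [23, -11, 146], [23, -10, 143], [37, -10, 152], [43, -9, 149], [34, -9, 153], [27, -8, 152], [20, -8, 144], [40, -8, 149], [37, -7, 150], [31, -6, 154], [35, -5, 152], [33, -
[... 1099 characters left out ...]
 [36, -15, 131], [36, -14, 127], [22, -14, 127], [32, -13, 135], [38, -13, 124], [28, -13, 129], [43, -12, 126], [34, -11, 132], [35, -10, 124], [37, -7, 131], [30, -3, 130], [36, -2, 133], [29, 2, 132], [26, 4, 118], [37, 6, 128], [43, 7, 121], [33, 7, 122], [38, 7, 133], [38, 7, 120], [24, 8, 124], [35, 10, 129], [35, 10, 133], [26, 10, 130], [33, 13, 129], [33, 13, 134], [44, 14, 130]]
s5 0.045 [[55, -15, 129], [56, -15, 125], [52, -13, 124], [53, -12, 130], [53, 7, 121], [49, 9, 129], [51, 11, 126], [56, 12, 129], [47, 12, 130]]
s5 0.058 [[65, -16, 123], [70, -14, 131], [62, -13, 128], [67, -13, 130], [74, -9, 130], [68, 8, 127], [69, 9, 123], [66, 11, 127], [61, 12, 130], [61, 12, 126]]
```

Tip gap is about 19.5 mm (good). Centre line is within ~2 mm of the pin. Lower 78 mm, then advance 46 mm.

```bash
python3 steer.py '[{"jaw":0.345,"y":0.001,"z":0.03},{"jaw":0.345,"y":0.001,"z":0.06},{"jaw":0.345,"y":0.001,"z":0.078},{"jaw":0.345,"y":0.001,"z":0.078},{"jaw":0.345,"y":0.001,"z":0.078},{"jaw":0.345,"y":0.001,"z":0.078}]'
python3 - <<'E'
from station import r
from tips import *
s=r.sense();o=s["tcp_pos"]*[1,1,0]
for n in("top","scene"):
    c=r.capture(n);q=cloud(c,o)
    for k,m in(("R",(q[:,0]>.045)&(q[:,0]<.074)&(q[:,1]<-.003)&(q[:,1]>-.022)),("L",(q[:,0]>.045)&(q[:,0]<.074)&(q[:,1]>.003)&(q[:,1]<.022)),("pin",(abs(q[:,0]-.105)<.02)&(abs(q[:,1])<.02))):
        g=q[m&(q[:,2]>.057)&(q[:,2]<.095)];print(n,k,len(g),(g.mean(0)*1000).round(1),(g.std(0)*1000).round(1))
E
```

```text
time_s: 13.1
tcp_pos: [0.5079, 0.2736, 0.0547]
ee_rot: [[-0.885, 0.465, 0.002], [0.465, 0.885, 0.002], [-0.001, 0.003, -1.0]]
wrist_force: [0.5, 0.1, -1.0]
gripper_width: 0.346
gripper_force: 8.6
top R 12 [ 56.5 -12.8  73.3] [7.4 1.3 3.6]
top L 11 [57.6 10.3 72. ] [6.9 1.  3.1]
top pin 10 [102.5  -4.7  77.8] [2.  2.2 7.6]
scene R 16 [ 56.8 -12.2  69.6] [7.7 1.6 2.5]
scene L 17 [59.1  9.6 70.8] [7.7 1.7 2.8]
scene pin 16 [105.6  -1.7  73.6] [1.7 2.5 9.1]
```

```bash
python3 steer.py '[{"jaw":0.345,"y":-0.002},{"jaw":0.345,"x":-0.01,"y":-0.002},{"jaw":0.345,"x":-0.02,"y":-0.002},{"jaw":0.345,"x":-0.03,"y":-0.002},{"jaw":0.345,"x":-0.04,"y":-0.002},{"jaw":0.345,"x":-0.046,"y":-0.002},{"jaw":0.345,"x":-0.046,"y":-0.002},{"jaw":0.345,"x":-0.046,"y":-0.002}]'
python3 - <<'E'
from station import r
from tips import *
s=r.sense();o=s["tcp_pos"]*[1,1,0]
cs=[]
for n in("top","scene"):
    c=r.capture(n);q=cloud(c,o);cs.append(c)
    for k,m in(("R",(q[:,1]<-.0065)&(q[:,1]>-.022)),("L",(q[:,1]>.005)&(q[:,1]<.022)),("pin",(q[:,0]>.045)&(abs(q[:,1]+.001)<.0055)&(q[:,2]>.06))):
        g=q[m&(q[:,0]>.045)&(q[:,0]<.074)&(q[:,2]>.055)&(q[:,2]<.095)];print(n,k,len(g),(g.mean(0)*1000).round(1),(g.std(0)*1000).round(1))
a=cv2.resize(cs[1]["pixels"][205:285,320:395,::-1],(394,420),interpolation=cv2.INTER_CUBIC)
b=cv2.resize(cs[0]["pixels"][155:235,205:280,::-1],(394,420),interpolation=cv2.INTER_CUBIC)
cv2.imwrite("pics/s7.png",np.hstack([a,b]))
E
```

```text
time_s: 14.0
tcp_pos: [0.5467, 0.2499, 0.0529]
ee_rot: [[-0.885, 0.466, -0.0], [0.466, 0.885, -0.0], [0.0, -0.0, -1.0]]
wrist_force: [0.8, -0.6, -1.4]
gripper_width: 0.342
gripper_force: 8.6
top R 11 [ 57.  -12.8  70.3] [6.8 1.3 1.8]
top L 11 [57.1 10.5 69.6] [7.  1.1 1.9]
top pin 9 [57.  -2.  77.9] [2.  2.6 7.2]
scene R 12 [ 57.4 -12.6  69.9] [8.8 2.2 1.2]
scene L 17 [58.4 10.1 69.3] [7.2 2.3 3.6]
scene pin 11 [60.7  1.1 78. ] [1.6 2.  7. ]
```

View pics/s7.png

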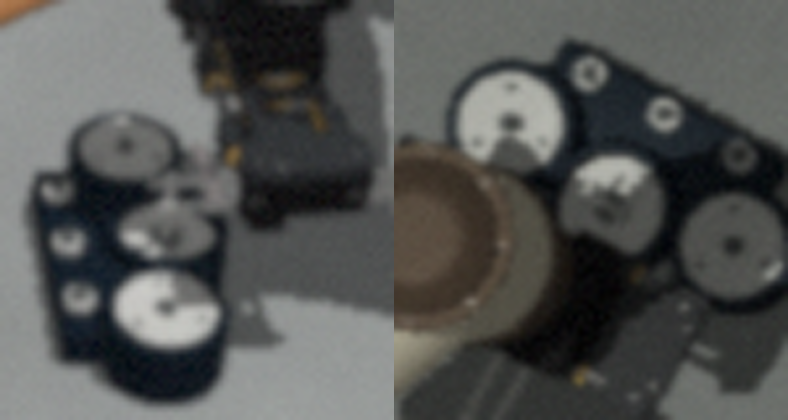

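The tips at about (160,190) in the left half reach to the pin. Depth puts it centred within 2 mm, 58 mm ahead of the grip, with a gap of about 20 mm. Now I hold there and then hand in.

```bash
for i in 1 2 3; do python3 steer.py '[{"jaw":0.345},{"jaw":0.345},{"jaw":0.345},{"jaw":0.345},{"jaw":0.345},{"jaw":0.345},{"jaw":0.345},{"jaw":0.345}]'; done; python3 steer.py '[{"jaw":0.345},{"jaw":0.345},{"jaw":0.345}]' ; python3 -c "
from station import r;print(r.finish_job())"
```

```text
time_s: 14.9
tcp_pos: [0.5467, 0.2501, 0.0532]
ee_rot: [[-0.885, 0.465, -0.0], [0.465, 0.885, -0.0], [0.0, -0.0, -1.0]]
wrist_force: [0.2, -0.0, -1.0]
gripper_width: 0.35
gripper_force: 8.6
time_s: 15.7
tcp_pos: [0.5467, 0.2501, 0.0532]
ee_rot: [[-0.885, 0.465, -0.0], [0.465, 0.885, -0.0], [0.0, -0.0, -1.0]]
wrist_force: [-0.7, 0.7, -0.6]
gripper_width: 0.348
gripper_force: 8.6
time_s: 16.5
tcp_pos: [0.5467, 0.2501, 0.0532]
ee_rot: [[-0.885, 0.465, 0.0], [0.465, 0.885, 0.0], [-0.0, 0.0, -1.0]]
wrist_force: [-0.6, -0.3, -0.1]
gripper_width: 0.345
gripper_force: 8.6
time_s: 16.8
tcp_pos: [0.5467, 0.2501, 0.0532]
ee_rot: [[-0.885, 0.465, 0.0], [0.465, 0.885, 0.0], [-0.0, 0.0, -1.0]]
wrist_force: [-0.6, 0.2, -1.2]
gripper_width: 0.349
gripper_force: 8.6
the job is handed in; nothing more can be done
None
```

I handed the job in at 16.8 s with the knob turned open, the keeper back and the tweezers held steady around the pin for about 2.8 s at a measured tip gap of about 20 mm; no verdict was returned.

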